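Set the sprung plate of the sample press cup with the hand tamper

TASK

Pick up the flat-faced tamper from its round rest, lower it squarely into the steel press cup and push the sprung plate down until it bottoms out level and stays there by its catch; while it is down bear on it firmly with 10 to 25 newtons for about a second, never with more than 35 newtons, and press with the tamper only. Then lift the tamper out and stand it upright back in its rest. Leave the dish, the bottle and the marker on the bench where they are.

Things in the scene. Friction and masses are not known exactly. Their poses are not given: they have to be found in the camera images.
- tamper_grip (a point): Centre of the grip of the tamper, which stands upright in its rest at the start: a black plastic cylinder 30 mm across and 52 mm long (26 mm above and below this point, its length along z), on a slim steel neck above a flat steel disc 50 mm across and 12 mm thick. The disc's flat underside lies 72 mm below this point; the tamper is 98 mm tall and weighs about 0.25 kg. z points up the grip
- cup_mouth (a point): Centre of the mouth of the fixed steel press cup (about 73 mm across outside at the lip, on a square grey foot 104 mm wide), in the plane of its rim, 78 mm above the worktop. The straight bore is 54 mm across and flares to about 61 mm over the top 6 mm. The sprung plate, a light metal disc 52 mm across, is seen inside about 12 to 20 mm below the rim; how deep it lies differs from start to start. z points up
- plate (a joint): How far the sprung plate in the cup has been pushed down, in m: 0 is fully up, 0.016 is bottomed out on a firm stop, which gives less than 2 mm more under load. The spring resists with about 6 N at first and about 9 N some 3 mm down, then less and less; at about 0.013 it goes over centre, and the plate drops ahead of the tamper onto the stop, where its catch keeps it (the tamper must follow some 3 mm further to bear on it); let go of earlier, the plate springs up again
- plate_tip_x (a joint): Tilt of the sprung plate about the cup's x axis, in rad: 0 is level. The plate tips freely on a ball seat, up to 0.1 rad, lies slightly tilted at the start, takes the slope of whatever face presses on it and keeps it
- plate_tip_y (a joint): Tilt of the sprung plate about the cup's y axis, in rad: 0 is level; otherwise as for the x axis
- rest_floor (a point): Centre of the inside floor of the tamper's rest, a fixed black rubber dish 80 mm across at the foot and 20 mm tall, with a round recess 60 mm across; this floor, on which the tamper's disc stands, is 6 mm above the worktop and 14 mm below the dish's rim. z points up
- lone_dish: Loose flat round white dish with lid, 62 mm across, 16 mm tall, standing between the press cup and the rest; origin at the centre of its underside. To be left alone
- brown_bottle: Loose brown bottle with a cap, 38 mm across, 70 mm tall, standing behind the work; origin at the centre of its underside. To be left alone
- capped_marker: Loose white marker with a black cap, 138 mm long, 17 mm thick, lying across the bench behind the work, in front of the bottle; origin at the middle of its underside. To be left alone
Mind the look-alikes: they are no part of the job. What is shaped like the part that bears cup_mouth but brown is not meant.

How it is judged:
By the outcome, as a careful person would: the job done as asked, in the order asked, and still so for the second after the job is handed in, with the robot touching nothing.
It also fails if it takes over 64 s, if anything falls off the work surface, if the arm or the gripper's body presses on something with over 40 N, if the wrist force passes 120 N, or if a joint passes its speed limit or range.

ROBOT

A 6-joint arm with a two-finger parallel gripper is mounted at the origin on a cart in front of the work surface, level with it; the furniture and walls round the work are solid. World frame = base frame: x ahead of the robot, y to its left, z up, the work surface at z = 0. Lengths are in m, angles in rad, forces in N, time in s.
With the tool pointing down it reaches from about 0.375 to 0.9 m from the base axis. Payload 3.1 kg.
Tool frame: the origin (TCP) lies on the mounting face of the last link; the fingertips stand 182 mm ahead of it and the grasp point (between the pads) lies 164 mm ahead of it; z points along the fingers, y is the direction in which the jaws open and shut (so a half turn about z gives the same grasp; the last joint's range is limited). The gripper opens to 87 mm and grips with 3 to 60 N. Pads are 19 mm wide; open, the fingers measure 117 mm over their backs; the gripper's body (75 mm by 190 mm) begins 51 mm behind the grasp point.
Start: joints at [-1.425, 0.527, 1.433, -0, 1.181, -0.178], TCP at [0.199, -0.592, 0.405] pointing down, gripper open.
Joint ranges: [-3.08, 3.08], [-0.75, 2.2], [0.22, 2.44], [-1.43, 4.57], [0, 2.65], [-2.85, 2.85]. Speed limits (rad/s): [2.79, 2.79, 3.14, 3.14, 3.14, 3.14].

INTERFACE

Orientations are given as [roll, pitch, yaw] about the fixed x, y, z axes, in that order (R = Rz(yaw) Ry(pitch) Rx(roll)).
In Python, from station import ctrl gives the robot as it stands.
- The arm moves only by the tool drive_tool, never from a script. Its argument "steps" is a list of rows, each a list of 7 numbers: the shift along the tool's x, y, z in m, then the turn, a rotation vector about the tool's x, y, z in degrees, then the opening, from 0 (shut) to 1 (fully open). In form: [[tx, ty, tz, ax, ay, az, jaw], ...]. A call has 1 to 5 rows; each row is the pose to reach, as a shift and turn from the pose commanded when the call began, along the tool's axes at that moment; what a row does not reach only later rows make up. A row lasts 1/8 s, in which the tool goes at most 62.5 mm and 10.7 degrees, less where a joint would pass 70% of its speed; a pose out of reach is approached as far as the arm can. A call with a gripper value outside its range is refused whole. The fingers move at their own pace and stop on an object; "force" is the grip in N (left out, the last holds). Time passes only in rows, so rows that repeat a pose let the fingers close. It gives the time, the measured TCP pose, the force and the opening at its end, in the units of the state.
- ctrl.get_obs(): the state, without advancing time (a new reading comes with each control period).
- ctrl.read_camera(name): name is "scene" or "top" or "wrist"; returns (picture, depth): 384x512x3 uint8, red, green, blue; 384x512 float32, m along the optical axis (not along the pixel's ray), 0 where there is no reading.
- ctrl.camera_params(name): a dict with "fovy" (degrees; the focal length in pixels is half the picture's height over the tangent of half this angle, whatever the lens; pixels are square), "cx", "cy" (the principal point, pixels), "dist" ([k1, k2, p1, p2, k3] as OpenCV has them; the pictures are not rectified), "world_from_camera" (4x4, takes a point from camera to world coordinates). Camera axes: x right, y down, z forward; pixel columns grow to the right and rows downward; lengths in m; the calibration is good to about 2 mm. A picture is of the moment at which its call begins: read the wrist's pose just before it. camera_params takes no time and is no camera call; for the wrist camera it gives the pose at the moment of the call.
- ctrl.sign_off(): hands the job in, once; it reports no verdict.
Trained networks look in the newest picture that a camera, given by its name, has taken for a name from the list of things; names that differ only in an ending like _2 or _b are one class to them, and where a whole thing is asked for, a point or a joint stands for the part that bears it (a point fixed in the world has none). Each returns a list of dicts, best first, with "confidence" (0 to 1); they miss things now and then, are a little off and sometimes report something else, mostly with a low value. They report only what shows in the picture. A call takes as long as a camera call. They do not tell look-alikes from the thing itself.
- ctrl.trace(thing, camera): "region" (384x512 bool, what is visible of it) and "centre" ([column, row] in pixels, amid what is visible of it).
- ctrl.tip_of(thing, camera): "centre" ([column, row] in pixels: a listed point, or the origin of a listed thing).
The state is a dict: "time_s": time; "joint_pos": joint angles; "joint_velocities": joint speeds; "tau": joint torques, N m; "ee_pos": TCP position; "eef_rot": TCP orientation; "contact_force": force on the tool from outside, world axes, zero at the start; "ft_torque": the same for the moment, N m; "opening": opening from 0.0 (shut) to 1.0 (fully open).
Only numpy, scipy, OpenCV 4.12 (cv2) and the standard library are available. Lean on these libraries where they do the work, as an engineer would, in place of code of your own. Each camera call takes 0.05 s, during which the arm holds its last target.

## Working session

There is one attempt and no reset: what is moved stays moved. The work goes in short steps, Python scripts to look and compute and a tool call to move; the robot and the scene stay as the last step left them, time stands still between calls to the robot, and variables do not carry over. Pictures are saved under pics/ and viewed, and the job is handed in when it is done.

Besides the shell and the picture viewer there is one more tool, called after ">>>" as name([rows], argument=value, ...), one row to a line, values as JSON. drive_tool: Moves the arm, as the interface text tells. Its arguments: {"type":"object","properties":{"steps":{"type":"array","items":{"type":"array","items":{"type":"number"}}},"force":{"type":"number"}},"required":["steps"]}

```bash
mkdir -p pics; cat > h.py <<'E'
import numpy as np, cv2
from station import ctrl
from scipy.spatial.transform import Rotation as R
def save(name,img): cv2.imwrite('pics/'+name+'.png',cv2.cvtColor(img,cv2.COLOR_RGB2BGR))
def ray(cam,uv,P=None):
    P=P or ctrl.camera_params(cam)
    f=192/np.tan(np.radians(P['fovy'])/2)
    K=np.array([[f,0,P['cx']],[0,f,P['cy']],[0,0,1]])
    p=cv2.undistortPoints(np.array([[uv]],float),K,np.array(P['dist'],float))[0,0]
    T=np.array(P['world_from_camera']); d=T[:3,:3]@np.array([p[0],p[1],1])
    return T[:3,3],d
def atz(cam,uv,z,P=None):
    o,d=ray(cam,uv,P); return o+d*(z-o[2])/d[2]
def cloud(cam,depth,P=None):
    P=P or ctrl.camera_params(cam)
    f=192/np.tan(np.radians(P['fovy'])/2)
    K=np.array([[f,0,P['cx']],[0,f,P['cy']],[0,0,1]])
    v,u=np.mgrid[0:384,0:512]
    pts=np.stack([u,v],-1).reshape(-1,1,2).astype(float)
    p=cv2.undistortPoints(pts,K,np.array(P['dist'],float)).reshape(384,512,2)
    c=np.concatenate([p*depth[...,None],depth[...,None]],-1)
    T=np.array(P['world_from_camera']); w=c@T[:3,:3].T+T[:3,3]
    w[depth<=0]=np.nan
    return w
E
python3 - <<'E'
from h import *
for c in ['scene','top','wrist']:
    im,d=ctrl.read_camera(c); save(c+'0',im); np.save(c+'0.npy',d)
    P=ctrl.camera_params(c); print(c,P['fovy'],P['dist'],np.round(P['world_from_camera'],3).tolist())
    for t in ['tamper_grip','cup_mouth','rest_floor']:
        print(t,[(np.round(x['centre'],1).tolist(),round(x['confidence'],2)) for x in ctrl.tip_of(t,c)])
print(ctrl.get_obs())
E
```

```text
scene 54.318847542344066 [-0.02276438  0.          0.          0.          0.        ] [[0.645, -0.36, 0.674, -0.097], [-0.764, -0.322, 0.56, -0.56], [0.015, -0.876, -0.482, 0.503], [0.0, 0.0, 0.0, 1.0]]
tamper_grip [([255.6, 208.5], 0.9)]
cup_mouth [([315.2, 251.8], 0.97), ([167.3, 175.7], 0.91)]
rest_floor [([256.4, 234.2], 0.75)]
top 46.13649382883131 [-0.07476859  0.          0.          0.          0.        ] [[-0.001, -0.996, 0.094, 0.424], [-1.0, -0.002, -0.025, -0.029], [0.026, -0.094, -0.995, 1.183], [0.0, 0.0, 0.0, 1.0]]
tamper_grip [([277.3, 231.9], 0.68)]
cup_mouth [([158.2, 241.0], 0.89), ([345.7, 247.0], 0.87)]
rest_floor [([276.0, 231.2], 0.56)]
wrist 69.88654187559615 [-0.04700385  0.          0.          0.          0.        ] [[0.318, -0.904, -0.285, 0.277], [-0.948, -0.303, -0.096, -0.566], [0.0, 0.3, -0.954, 0.384], [0.0, 0.0, 0.0, 1.0]]
tamper_grip []
cup_mouth []
rest_floor []
{'time_s': 0.6, 'joint_pos': array([-1.42450575e+00,  5.27498550e-01,  1.43270812e+00, -2.93907821e-05,
        1.18143630e+00, -1.78508594e-01]), 'joint_velocities': array([ 7.53056120e-05,  3.21974154e-04,  1.62563048e-03, -6.74183711e-04,
       -1.13525942e-03,  5.01608843e-04]), 'tau': array([-9.65244799e-04, -4.39743340e+01, -1.76890969e+01,  6.32979535e-02,
        5.06903976e-02, -2.44178131e-05]), 'ee_pos': array([ 0.19946426, -0.59228544,  0.4047467 ]), 'eef_rot': array([-3.14153830e+00,  1.78232213e-05,  3.24810325e-01]), 'contact_force': array([-1.02640593,  0.95906876, -0.45859265]), 'ft_torque': array([ 0.01935541, -0.03044082, -0.01141502]), 'opening': 0.9992704851129912}
```

View pics/scene0.png

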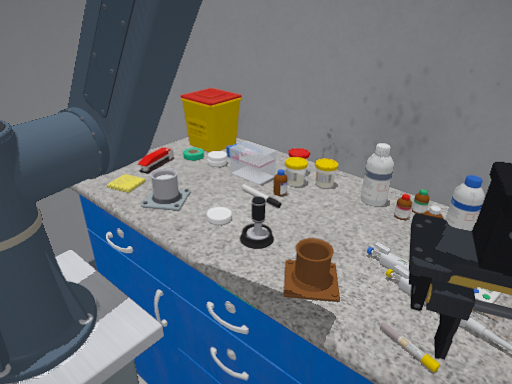

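View pics/top0.png

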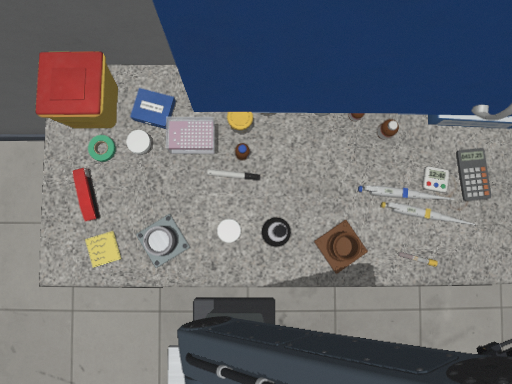

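```bash
python3 - <<'E'
from h import *
print('scene cups',atz('scene',[315.2,251.8],.078),atz('scene',[167.3,175.7],.078))
print('top cups',atz('top',[158.2,241],.078),atz('top',[345.7,247],.078))
print('grip',atz('scene',[255.6,208.5],.078),atz('top',[277.3,231.9],.078))
print('rest',atz('scene',[256.4,234.2],.006),atz('top',[276,231.2],.006))
im=cv2.imread('pics/scene0.png'); cv2.imwrite('pics/crop0.png',cv2.resize(im[120:330,120:400],None,fx=2.8,fy=2.8,interpolation=cv2.INTER_CUBIC))
for n in ['top','scene']:
    w=cloud(n,np.load(n+'0.npy'))
    print(n)
    for uv in ([158,241],[346,247],[277,232]) if n=='top' else ([315,252],[167,176],[256,200]):
        print(uv,w[uv[1],uv[0]])
E
```

```text
scene cups [ 0.39964076 -0.29626655  0.078     ] [0.4180413  0.15604047 0.078     ]
top cups [0.42050135 0.1717717  0.078     ] [ 0.40544021 -0.28733397  0.078     ]
grip [ 0.44436959 -0.11571699  0.078     ] [ 0.44281446 -0.11881184  0.078     ]
rest [ 0.45037398 -0.11474044  0.006     ] [ 0.44589398 -0.12130441  0.006     ]
top
[158, 241] [0.4204504 0.17551   0.0601234]
[346, 247] [ 0.40441152 -0.30274669  0.01557539]
[277, 232] [ 0.4421517  -0.1160997   0.10236834]
scene
[315, 252] [ 0.43197589 -0.27872193  0.04967755]
[167, 176] [0.43482441 0.18081501 0.06280704]
[256, 200] [ 0.43740222 -0.12204968  0.10488072]
```

View pics/crop0.png

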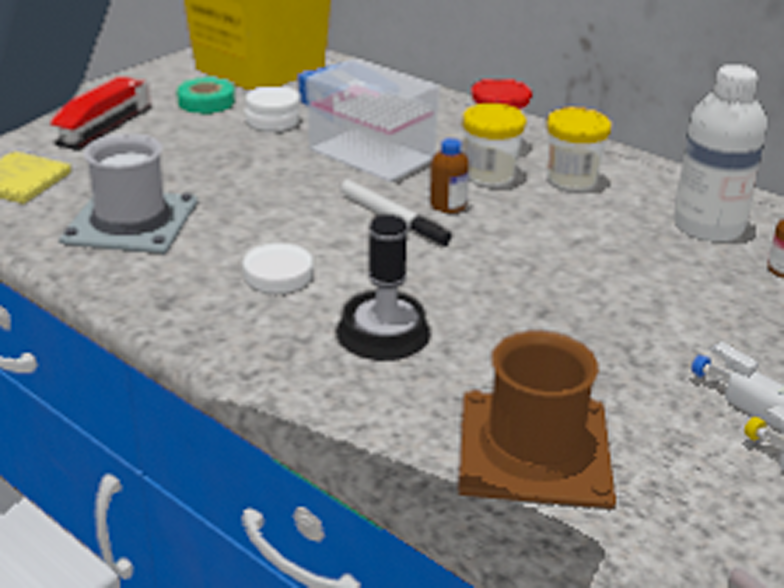

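Cup candidates are the grey one at scene (167,176) / top (158,241) and the brown one at scene (315,252) / top (346,247). The grey one fits "steel cup on grey foot", and the crop confirms it. The brown cup is the look-alike. The tamper is at scene (256,208), in the black rest. Next I move over the tamper.

```bash
cat >> h.py <<'E'
def shift(p,o=None):
    o=o or ctrl.get_obs()
    return R.from_euler('xyz',o['eef_rot']).inv().apply(np.array(p)-o['ee_pos'])
E
python3 -c "
from h import *
print(shift([.443,-.118,.36]))"
```

```text
[ 0.38216062 -0.3717639   0.04476009]
```

>>> drive_tool([
  [0.382,-0.372,0.04,0,0,0,1],
  [0.382,-0.372,0.04,0,0,0,1],
  [0.382,-0.372,0.04,0,0,0,1],
  [0.382,-0.372,0.04,0,0,0,1],
  [0.382,-0.372,0.04,0,0,0,1],
])

```text
time_s: 1.23
ee_pos: [0.3423, -0.3134, 0.3816]
eef_rot: [3.14, -0.001, 0.324]
contact_force: [0.5, -0.7, 0.7]
opening: 1.002
```

```bash
python3 -c "
from h import *
print(shift([.443,-.118,.36]))"
```

```text
[ 0.15763508 -0.15320332  0.02149291]
```

>>> drive_tool([
  [0.158,-0.153,0.021,0,0,0,1],
  [0.158,-0.153,0.021,0,0,0,1],
  [0.158,-0.153,0.021,0,0,0,1],
  [0.158,-0.153,0.021,0,0,0,1],
  [0.158,-0.153,0.021,0,0,0,1],
])

```text
time_s: 1.85
ee_pos: [0.4431, -0.1177, 0.3604]
eef_rot: [-3.141, 0.0, 0.329]
contact_force: [0.2, 0.1, -0.5]
opening: 1.0
```

```bash
python3 - <<'E'
from h import *
P=ctrl.camera_params('wrist'); im,d=ctrl.read_camera('wrist'); save('w1',im); np.save('w1.npy',d)
print(ctrl.get_obs()['ee_pos'])
w=cloud('wrist',d,P); np.save('w1c.npy',w)
for t in ['tamper_grip','rest_floor']:
    print(t,[(np.round(x['centre'],1).tolist(),round(x['confidence'],2)) for x in ctrl.tip_of(t,'wrist')])
# disc: points z in .015-.021 ; grip top z>.095
for lo,hi in [(.06,.12),(.098,.11),(.014,.023)]:
    m=(w[...,2]>lo)&(w[...,2]<hi)&(np.hypot(w[...,0]-.443,w[...,1]+.118)<.06)
    q=w[m]; print(lo,hi,m.sum(),q.mean(0),q.min(0),q.max(0))
E
```

```text
[ 0.44287336 -0.11889307  0.36048018]
tamper_grip [([257.6, 193.6], 0.55)]
rest_floor []
0.06 0.12 1068 [ 0.44891844 -0.12173016  0.0978389 ] [ 0.43102588 -0.13829903  0.06010544] [ 0.46049847 -0.10801808  0.10550998]
0.098 0.11 828 [ 0.44670004 -0.12267621  0.1033099 ] [ 0.43102588 -0.13829903  0.09804456] [ 0.46049847 -0.10801808  0.10550998]
0.014 0.023 1197 [ 0.45340233 -0.11856323  0.01852755] [ 0.41257946 -0.1548727   0.01409175] [ 0.47955698 -0.08681692  0.02296217]
```

View pics/w1.png

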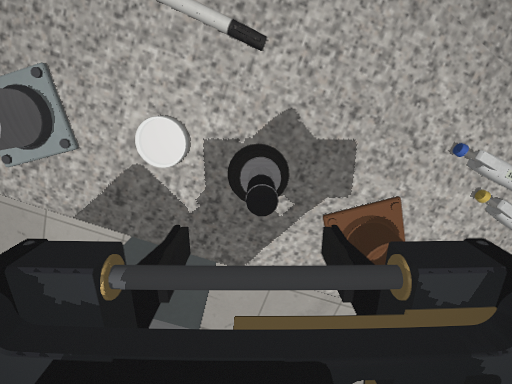

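The tamper's grip top is at (262,200) in the wrist view, leaning only by perspective. The white dish at (162,142) and the marker at (245,35) are clear of the gripper. Next I refine the fits for the tamper, rest and cup.

```bash
python3 - <<'E'
from h import *
from scipy.optimize import least_squares
def fit(q,r=None):
    f=lambda p: np.hypot(q[:,0]-p[0],q[:,1]-p[1])-(p[2] if r is None else r)
    p0=[*q[:,:2].mean(0)]+([.03] if r is None else [])
    return least_squares(f,p0,loss='soft_l1',f_scale=.001).x
w=np.load('w1c.npy'); im=cv2.imread('pics/w1.png')
T=cloud('top',np.load('top0.npy')); it=cv2.imread('pics/top0.png')
def hull(w,lo,hi,c,rad):
    m=(w[...,2]>lo)&(w[...,2]<hi)&(np.hypot(w[...,0]-c[0],w[...,1]-c[1])<rad)
    q=w[m][:,:2].astype(np.float32); return cv2.convexHull(q)[:,0],m
for n,W,c in [('w',w,(.446,-.122)),('top',T,(.445,-.12))]:
    h,m=hull(W,.099,.112,c,.03); print(n,'grip top',fit(h),len(h))
    h,m=hull(W,.012,.03,c,.046); print(n,'rest rim',fit(h),len(h), 'h med',np.nanmax(W[m][:,2]))
h,m=hull(T,.07,.09,(.42,.172),.05); print('top cup',fit(h),len(h)); q=T[m]; print(np.median(q[:,2]))
m=(T[...,2]>.03)&(np.hypot(T[...,0]-.42,T[...,1]-.172)<.02); print('plate z',np.median(T[m][:,2]))
m=(T[...,2]<.02)&(np.hypot(T[...,0]-.42,T[...,1]-.172)<.09)&(np.hypot(T[...,0]-.42,T[...,1]-.172)>.08); print('table z',np.median(T[m][:,2]))
m=(w[...,2]<.02)&(np.hypot(w[...,0]-.446,w[...,1]+.122)<.09)&(np.hypot(w[...,0]-.446,w[...,1]+.122)>.06); print('table z wrist',np.median(w[m][:,2]))
E
```

```text
w grip top [ 0.44583351 -0.12302282  0.01479624] 29
w rest rim [ 0.44539267 -0.12057656  0.03406426] 38 h med 0.02921360953108293
top grip top [ 0.44449408 -0.12212316  0.01447748] 22
top rest rim [ 0.44413873 -0.11956776  0.03412644] 29 h med 0.02927038909369961
top cup [0.42210875 0.17424066 0.03465437] 27
0.07721027991903129
plate z 0.061307978767042526
table z 0.00036719993106859583
table z wrist -0.0005339703017358532
```

```bash
python3 -c "
from h import *
print(shift([.422,.174,.36]))"
```

```text
[ 0.07436316 -0.28548421  0.00036879]
```

>>> drive_tool([
  [0.074,-0.285,0,0,0,0,1],
  [0.074,-0.285,0,0,0,0,1],
  [0.074,-0.285,0,0,0,0,1],
  [0.074,-0.285,0,0,0,0,1],
  [0.074,-0.285,0,0,0,0,1],
])

```text
time_s: 2.62
ee_pos: [0.4218, 0.1749, 0.3607]
eef_rot: [3.141, -0.001, 0.324]
contact_force: [1.4, 0.3, -0.8]
opening: 0.997
```

>>> drive_tool([
  [0,0,0,0,0,0,1],
  [0,0,0,0,0,0,1],
])

```text
time_s: 2.88
ee_pos: [0.4222, 0.1729, 0.3604]
eef_rot: [3.141, -0.0, 0.324]
contact_force: [1.1, -0.2, 0.6]
opening: 0.999
```

```bash
cat >> h.py <<'E'
from scipy.optimize import least_squares
def fit(q,r=None):
    f=lambda p: np.hypot(q[:,0]-p[0],q[:,1]-p[1])-(p[2] if r is None else r)
    p0=[*q[:,:2].mean(0)]+([.03] if r is None else [])
    return least_squares(f,p0,loss='soft_l1',f_scale=.001).x
def hull(w,lo,hi,c,rad):
    m=(w[...,2]>lo)&(w[...,2]<hi)&(np.hypot(w[...,0]-c[0],w[...,1]-c[1])<rad)
    q=w[m][:,:2].astype(np.float32); return cv2.convexHull(q)[:,0],m
E
python3 - <<'E'
from h import *
P=ctrl.camera_params('wrist'); im,d=ctrl.read_camera('wrist'); save('w2',im)
o=ctrl.get_obs();print(o['ee_pos'],o['contact_force'])
w=cloud('wrist',d,P); np.save('w2c.npy',w); c=(.422,.174)
h,m=hull(w,.07,.09,c,.05); print('cup',fit(h),np.median(w[m][:,2]))
h,m=hull(w,.035,.073,c,.022); q=w[m]; print('plate z',np.median(q[:,2]),len(q))
A=np.c_[q[:,:2]-c,np.ones(len(q))]; print(np.linalg.lstsq(A,q[:,2],rcond=None)[0])
print([(np.round(x['centre'],1).tolist(),atz('wrist',x['centre'],.078,P)) for x in ctrl.tip_of('cup_mouth','wrist')])
E
```

```text
[0.42223292 0.17259363 0.36039836] [ 0.76051764 -0.88794429  0.36342635]
cup [0.42180088 0.1745102  0.03547577] 0.07677586679231674
plate z 0.060565681697069496 1282
[ 0.03504712 -0.02830477  0.06056734]
[]
```

View pics/w2.png

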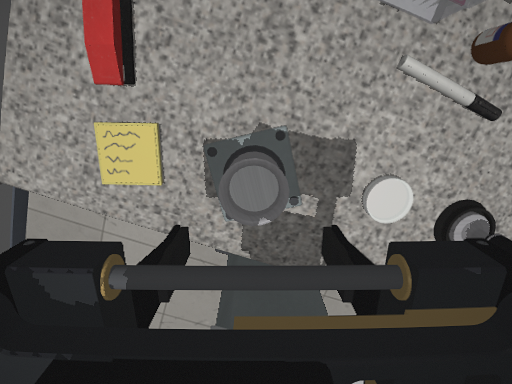

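The steel cup is centred at about (254,185), mouth at world (0.4218, 0.1745), and the plate is at z≈0.0605. Returning to the tamper.

```bash
python3 -c "
from h import *
print(shift([.4455,-.1227,.36]))"
```

```text
[-0.07135177  0.2873772   0.00049607]
```

>>> drive_tool([
  [-0.071,0.287,0,0,0,0,1],
  [-0.071,0.287,0,0,0,0,1],
  [-0.071,0.287,0,0,0,0,1],
  [-0.071,0.287,0,0,0,0,1],
  [-0.071,0.287,0,0,0,0,1],
])

```text
time_s: 3.6
ee_pos: [0.4456, -0.1249, 0.3605]
eef_rot: [3.141, -0.0, 0.32]
contact_force: [0.8, 0.2, -0.6]
opening: 0.999
```

>>> drive_tool([
  [0,0,0.03,0,0,0,1],
  [0,0,0.03,0,0,0,1],
])

```text
time_s: 3.85
ee_pos: [0.4447, -0.1222, 0.329]
eef_rot: [-3.138, 0.004, 0.321]
contact_force: [0.2, 0.6, -0.2]
opening: 0.999
```

```bash
cat >> h.py <<'E'
def avg(n=4):
    # several readings (each costs a 0.05 s camera period) averaged
    L=[ctrl.get_obs()]
    for i in range(n-1): ctrl.read_camera('wrist'); L.append(ctrl.get_obs())
    p=np.array([o['ee_pos'] for o in L]); e=np.array([o['eef_rot'] for o in L]); e[:,0]=np.mod(e[:,0],2*np.pi)
    return p.mean(0),p.std(0),e.mean(0),np.mean([o['contact_force'] for o in L],0)
def sh(t,a): return R.from_euler('xyz',a[2]).inv().apply(np.array(t)-a[0])
E
python3 -c "
from h import *
a=avg();print(a,sh([.4455,-.1227,.243],a))"
```

```text
(array([ 0.44534276, -0.12141174,  0.33007265]), array([0.00045426, 0.00051518, 0.00071452]), array([3.14324644e+00, 1.55382657e-03, 3.22525995e-01]), array([0.04031681, 0.21822406, 0.13833736])) [-0.0001239   0.00141568  0.08707072]
```

Centred to within 1–2 mm. Descend.

>>> drive_tool([
  [0,0.001,0.035,0,0,0,1],
  [0,0.001,0.06,0,0,0,1],
  [0,0.001,0.08,0,0,0,1],
  [0,0.001,0.087,0,0,0,1],
  [0,0.001,0.087,0,0,0,1],
])

```text
time_s: 4.62
ee_pos: [0.4467, -0.1213, 0.2438]
eef_rot: [3.141, -0.0, 0.326]
contact_force: [0.1, -0.5, 0.9]
opening: 0.999
```

```bash
python3 - <<'E'
from h import *
a=avg(3);print(a)
im,d=ctrl.read_camera('scene'); save('s2',cv2.resize(im[150:290,190:350],None,fx=4,fy=4))
E
```

```text
(array([ 0.44671828, -0.12134385,  0.24403449]), array([3.63318530e-05, 7.58996026e-05, 1.81495077e-04]), array([ 3.14067352e+00, -8.35007926e-04,  3.25428911e-01]), array([-0.16791249, -0.21527261,  0.6428897 ]))
```

View pics/s2.png

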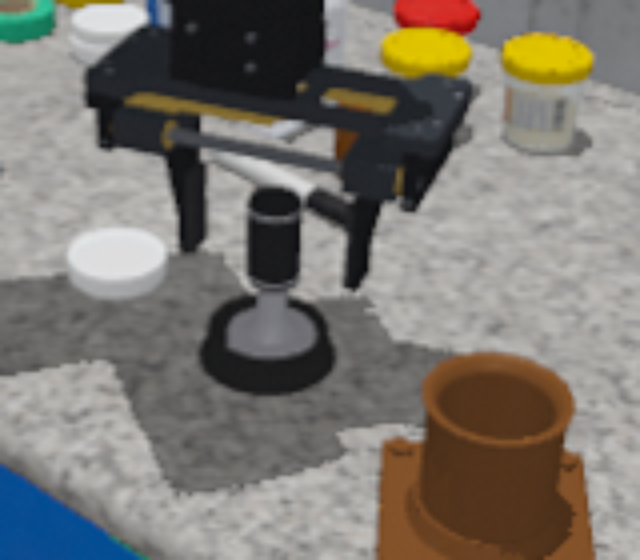

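The fingers straddle the grip. Close.

>>> drive_tool([
  [0,0,0,0,0,0,0.2],
  [0,0,0,0,0,0,0.2],
  [0,0,0,0,0,0,0.2],
  [0,0,0,0,0,0,0.2],
  [0,0,0,0,0,0,0.2],
], force=40)

```text
time_s: 5.4
ee_pos: [0.4464, -0.1215, 0.2434]
eef_rot: [-3.142, 0.0, 0.325]
contact_force: [0.7, -0.4, -0.7]
opening: 0.523
```

>>> drive_tool([
  [0,0,0,0,0,0,0.2],
  [0,0,0,0,0,0,0.2],
  [0,0,0,0,0,0,0.2],
], force=40)

```text
time_s: 5.78
ee_pos: [0.4464, -0.1215, 0.2433]
eef_rot: [-3.142, 0.0, 0.325]
contact_force: [-1.2, 0.2, -1.2]
opening: 0.333
```

>>> drive_tool([
  [0,0,-0.015,0,0,0,0.2],
  [0,0,-0.04,0,0,0,0.2],
  [0,0,-0.08,0,0,0,0.2],
  [0,0,-0.117,0,0,0,0.2],
  [0,0,-0.117,0,0,0,0.2],
])

```text
time_s: 6.4
ee_pos: [0.4469, -0.1217, 0.3625]
eef_rot: [3.137, -0.004, 0.325]
contact_force: [0.7, 0.1, -2.6]
opening: 0.337
```

```bash
python3 - <<'E'
from h import *
a=avg(3);print(a); print(sh([.4218,.1745,.36],a))
P=ctrl.camera_params('scene'); im,d=ctrl.read_camera('scene'); save('s3',cv2.resize(im[100:240,190:350],None,fx=4,fy=4))
P=ctrl.camera_params('wrist'); im,d=ctrl.read_camera('wrist'); save('w3',im)
w=cloud('wrist',d,P); np.save('w3c.npy',w)
c=a[0][:2]
for lo,hi,r in [(.21,.235,.03),(.125,.15,.035)]:
    h,m=hull(w,lo,hi,c,r); print(lo,len(h),fit(h),np.median(w[m],0),fit(h)[:2]-c)
E
```

```text
(array([ 0.44636504, -0.12140917,  0.36111452]), array([0.00043259, 0.00019844, 0.00107144]), array([ 3.13985492e+00, -1.61139289e-03,  3.24875646e-01]), array([-0.08955578, -0.04960934, -2.70929753]))
[ 0.07116959 -0.28827293  0.00072827]
0.21 12 [ 0.45218293 -0.11888447  0.02609658] [ 0.44873293 -0.11970104  0.21944865] [0.00581789 0.00252471]
0.125 33 [ 0.44401732 -0.12150641  0.02468066] [ 0.45354254 -0.11680051  0.13408171] [-2.34771329e-03 -9.72371599e-05]
```

View pics/s3.png

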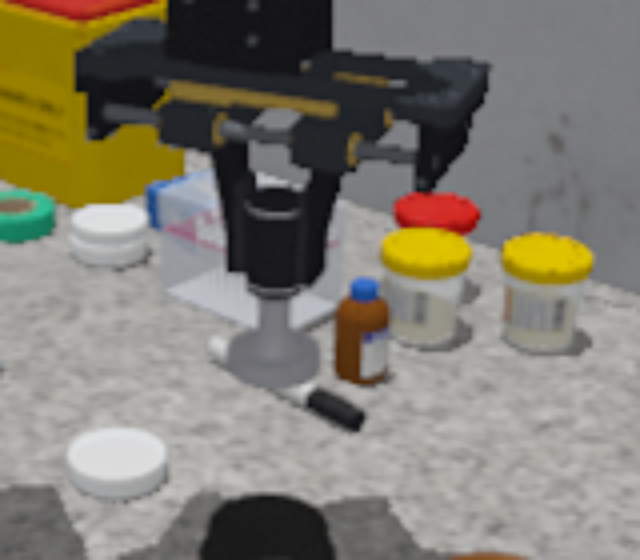

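View pics/w3.png

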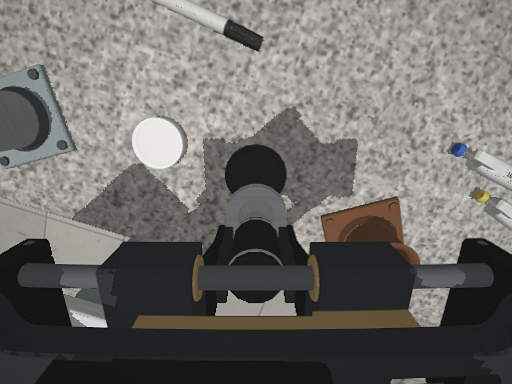

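The tamper hangs upright in the grip, with its disc visible at (254,210) in the wrist view. Next I check its tilt and disc offset.

```bash
python3 - <<'E'
from h import *
w=np.load('w3c.npy'); c=np.array([.4464,-.1214])
m=(w[...,2]>.128)&(w[...,2]<.145)&(np.hypot(*(w[...,:2]-c).transpose(2,0,1))<.034)
v,u=np.where(m); q=w[m]; print(len(q),u.min(),u.max(),v.min(),v.max())
r=np.hypot(*(q[:,:2]-c).T); s=q[(r<.022)&(r>.011)]
A=np.c_[s[:,:2]-c,np.ones(len(s))]; k,_,_,_=np.linalg.lstsq(A,s[:,2],rcond=None)
for i in range(4):
    res=A@k-s[:,2]; g=abs(res)<.0015; k=np.linalg.lstsq(A[g],s[g,2],rcond=None)[0]
print('slope',k,g.sum(),res[g].std())
# outer edge points per azimuth
h=cv2.convexHull(q[:,:2].astype(np.float32))[:,0]
f=h[(h-c)@np.array([.947,.32])>-.005]
print(fit(f,.025),fit(f),len(f))
# lower part of grip cylinder surface
m=(w[...,2]>.172)&(w[...,2]<.215)&(np.hypot(*(w[...,:2]-c).transpose(2,0,1))<.03)
g=w[m]
ax=R.from_euler('xyz',[3.1399,-.0016,.3249])
L=ax.inv().apply(g-np.array([*c,.361])); L=L[(abs(L[:,1])<.006)&(L[:,0]>0.005)]
print(len(L),np.polyfit(L[:,2],L[:,0],1),np.c_[L[:,2],L[:,0]][::max(1,len(L)//12)])
E
```

```text
1799 225 286 185 234
slope [-0.00443728 -0.00495826  0.13389864] 1001 0.0006106996951199341
[ 0.44364701 -0.12178141] [ 0.44406248 -0.12160983  0.02465394] 26
670 [-0.00484058  0.01228821] [[0.18893818 0.01238073]
 [0.18387253 0.01173119]
 [0.17819964 0.01217396]
 [0.17523808 0.01150516]
 [0.1752872  0.01014829]
 [0.1678331  0.01171589]
 [0.16355899 0.01189516]
 [0.16463469 0.01009642]
 [0.15780922 0.01170634]
 [0.15482256 0.01145024]
 [0.15159254 0.01198714]
 [0.15034135 0.01090008]
 [0.14843749 0.0107921 ]]
```

```bash
python3 -c "
from h import *
a=avg(2);print(a[0],a[3],sh([.4241,.1751,.36],a))"
```

```text
[ 0.44576009 -0.12116031  0.35893707] [-0.231318    0.19006403 -2.41539278] [ 0.07399685 -0.28768856 -0.00046732]
```

>>> drive_tool([
  [0.015,-0.055,0,0,0,0,0.2],
  [0.03,-0.11,0,0,0,0,0.2],
  [0.045,-0.165,0,0,0,0,0.2],
  [0.06,-0.22,0,0,0,0,0.2],
  [0.0735,-0.287,0,0,0,0,0.2],
])

```text
time_s: 7.28
ee_pos: [0.4251, 0.1698, 0.3592]
eef_rot: [-3.141, 0.002, 0.324]
contact_force: [1.0, 0.4, -2.2]
opening: 0.335
```

>>> drive_tool([
  [0,0,0.015,0,0,0,0.2],
  [0,0,0.015,0,0,0,0.2],
  [0,0,0.015,0,0,0,0.2],
])

```text
time_s: 7.65
ee_pos: [0.4254, 0.1677, 0.3449]
eef_rot: [-3.141, 0.001, 0.324]
contact_force: [0.1, -0.1, -0.9]
opening: 0.334
```

```bash
python3 - <<'E'
from h import *
a=avg(3);print(a)
P=ctrl.camera_params('wrist'); im,d=ctrl.read_camera('wrist'); save('w4',cv2.resize(im[120:320,150:370],None,fx=3,fy=3))
w=cloud('wrist',d,P); np.save('w4c.npy',w); c=a[0][:2]; t=np.array([.947,.32])
for n,lo,hi,r,zr in [('disc',.112,.130,.034,.025),('cup',.071,.082,.048,.0355)]:
    h,m=hull(w,lo,hi,c,r); f=h[(h-c)@t>0]; print(n,len(f),fit(f,zr),fit(f),np.median(w[m],0))
im,d=ctrl.read_camera('scene'); save('s4',cv2.resize(im[90:230,100:260],None,fx=4,fy=4))
E
```

```text
(array([0.42553043, 0.16747166, 0.34517722]), array([0.00011234, 0.00014183, 0.00021132]), array([3.14167783e+00, 6.05081641e-04, 3.23196277e-01]), array([ 0.58188226, -0.39792744, -1.53732068]))
disc 21 [0.42422771 0.16637671] [0.42477357 0.16653739 0.02455705] [0.43439233 0.17155805 0.12016089]
cup 22 [0.42176284 0.17448958] [0.42182809 0.17451013 0.03544812] [0.43873529 0.1932528  0.07704184]
```

View pics/w4.png

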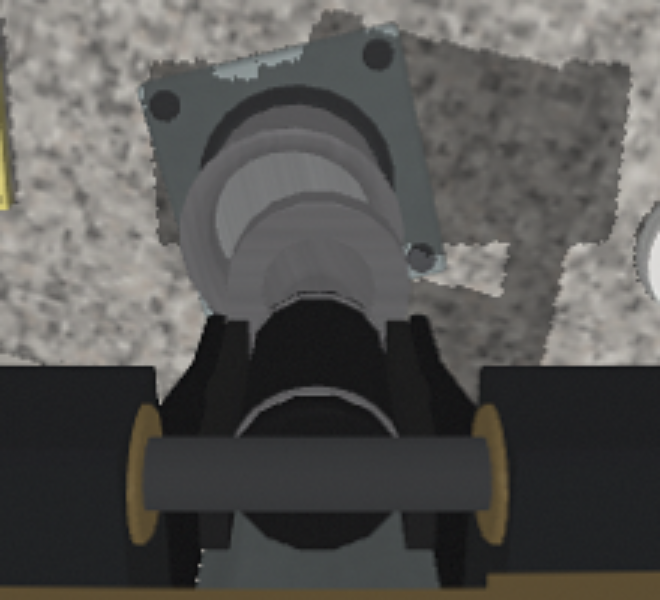

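View pics/s4.png

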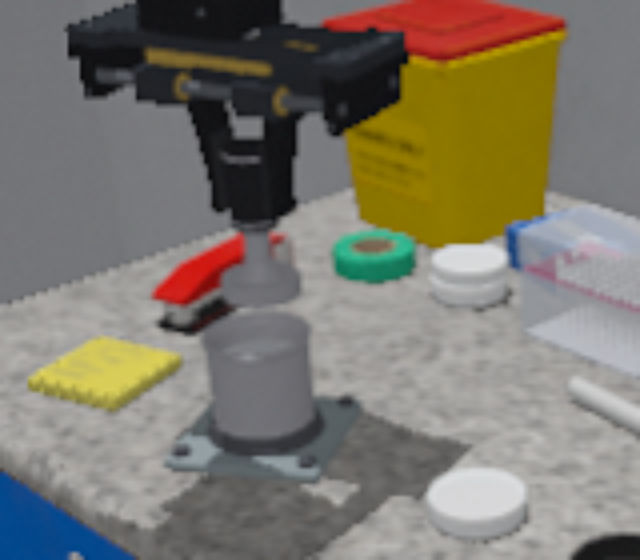

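The disc hovers about 30 mm above the cup, offset mainly along −y by about 8 mm. Correcting and lowering a little.

>>> drive_tool([
  [0.0005,-0.008,0,0,0,0,0.2],
  [0.0005,-0.008,0.01,0,0,0,0.2],
  [0.0005,-0.008,0.018,0,0,0,0.2],
  [0.0005,-0.008,0.018,0,0,0,0.2],
])

```text
time_s: 8.35
ee_pos: [0.4228, 0.1759, 0.3264]
eef_rot: [-3.141, 0.002, 0.325]
contact_force: [0.4, -0.7, -2.0]
opening: 0.338
```

```bash
python3 - <<'E'
from h import *
a=avg(3);print(a)
P=ctrl.camera_params('wrist'); im,d=ctrl.read_camera('wrist'); save('w5',cv2.resize(im[120:320,150:370],None,fx=3,fy=3))
w=cloud('wrist',d,P); np.save('w5c.npy',w); c=a[0][:2]; t=np.array([.947,.32])
for n,lo,hi,r,zr in [('disc',.095,.112,.034,.025),('cup',.071,.082,.048,.0355)]:
    h,m=hull(w,lo,hi,c,r); f=h[(h-c)@t>0]; print(n,len(f),fit(f,zr),fit(f),np.median(w[m],0))
im,d=ctrl.read_camera('scene'); save('s5',cv2.resize(im[90:230,100:260],None,fx=4,fy=4))
E
```

```text
(array([0.42293934, 0.17588961, 0.326746  ]), array([1.46491929e-04, 1.79339482e-05, 2.72226226e-04]), array([3.14185455e+00, 1.55880458e-03, 3.24809910e-01]), array([-0.05107153, -0.33118412, -2.35901221]))
disc 24 [0.42152963 0.17486397] [0.42197621 0.17500385 0.02463471] [0.43167048 0.18010332 0.10180639]
cup 27 [0.42170685 0.17458585] [0.42188835 0.17462978 0.03535939] [0.43740054 0.18400319 0.07709663]
```

View pics/w5.png

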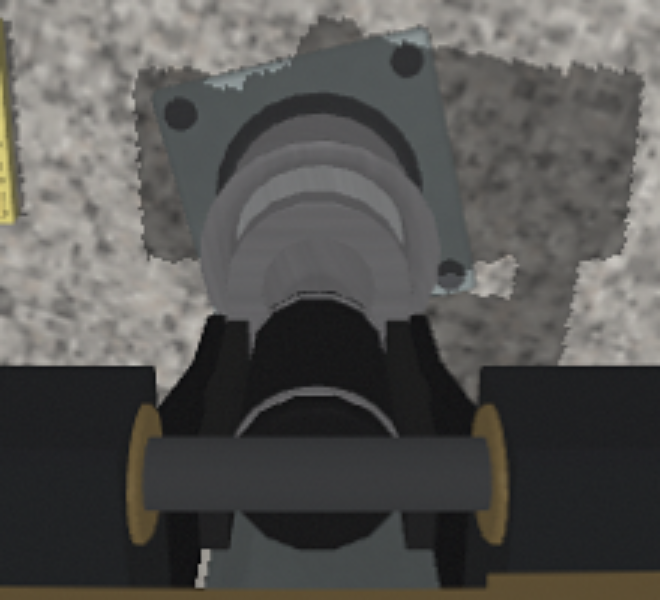

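View pics/s5.png

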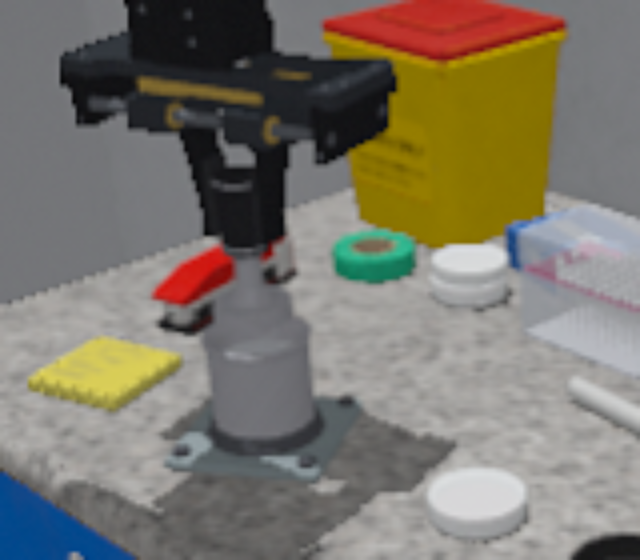

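Disc and cup centres agree within 0.5 mm. Entering the mouth.

>>> drive_tool([
  [0,0,0.006,0,0,0,0.2],
  [0,0,0.012,0,0,0,0.2],
  [0,0,0.017,0,0,0,0.2],
  [0,0,0.02,0,0,0,0.2],
  [0,0,0.02,0,0,0,0.2],
])

```text
time_s: 9.18
ee_pos: [0.4231, 0.1759, 0.3071]
eef_rot: [-3.141, 0.001, 0.325]
contact_force: [0.1, -1.1, -2.3]
opening: 0.336
```

```bash
python3 - <<'E'
from h import *
a=avg(4);print(a,ctrl.get_obs()['ft_torque'])
E
```

```text
(array([0.42313491, 0.17592424, 0.30729381]), array([5.39986140e-05, 8.84238156e-06, 1.52467074e-04]), array([3.14162990e+00, 1.42963499e-04, 3.24776777e-01]), array([ 0.35702156, -0.37880781, -1.71844852])) [ 0.01096178 -0.00578994 -0.03219042]
```

>>> drive_tool([
  [0,0,0.003,0,0,0,0.2],
  [0,0,0.006,0,0,0,0.2],
  [0,0,0.008,0,0,0,0.2],
  [0,0,0.008,0,0,0,0.2],
])

```text
time_s: 9.82
ee_pos: [0.4231, 0.1759, 0.2991]
eef_rot: [-3.141, 0.001, 0.325]
contact_force: [-0.3, -0.5, -0.7]
opening: 0.339
```

>>> drive_tool([
  [0,0,0.001,0,0,0,0.2],
  [0,0,0.002,0,0,0,0.2],
  [0,0,0.003,0,0,0,0.2],
  [0,0,0.003,0,0,0,0.2],
])

```text
time_s: 10.32
ee_pos: [0.4232, 0.1759, 0.2968]
eef_rot: [3.142, -0.0, 0.325]
contact_force: [-1.0, -1.2, 5.3]
opening: 0.334
```

>>> drive_tool([
  [0,0,0.001,0,0,0,0.2],
  [0,0,0.002,0,0,0,0.2],
  [0,0,0.003,0,0,0,0.2],
  [0,0,0.004,0,0,0,0.2],
  [0,0,0.005,0,0,0,0.2],
])

```text
time_s: 10.95
ee_pos: [0.4231, 0.1759, 0.2918]
eef_rot: [3.141, -0.0, 0.325]
contact_force: [-1.4, -0.5, 5.2]
opening: 0.336
```

>>> drive_tool([
  [0,0,0.001,0,0,0,0.2],
  [0,0,0.002,0,0,0,0.2],
  [0,0,0.003,0,0,0,0.2],
  [0,0,0.004,0,0,0,0.2],
  [0,0,0.004,0,0,0,0.2],
])

```text
time_s: 11.58
ee_pos: [0.4232, 0.1759, 0.2871]
eef_rot: [-3.142, 0.0, 0.325]
contact_force: [-0.3, 0.3, 0.2]
opening: 0.336
```

>>> drive_tool([
  [0,0,0.001,0,0,0,0.2],
  [0,0,0.002,0,0,0,0.2],
  [0,0,0.003,0,0,0,0.2],
  [0,0,0.003,0,0,0,0.2],
])

```text
time_s: 12.08
ee_pos: [0.4231, 0.1759, 0.2842]
eef_rot: [-3.141, 0.0, 0.325]
contact_force: [-0.2, 0.1, -0.7]
opening: 0.337
```

>>> drive_tool([
  [0,0,0.0005,0,0,0,0.2],
  [0,0,0.001,0,0,0,0.2],
  [0,0,0.001,0,0,0,0.2],
])

```text
time_s: 12.45
ee_pos: [0.4231, 0.1759, 0.2834]
eef_rot: [-3.142, 0.0, 0.325]
contact_force: [0.0, -0.3, -1.4]
opening: 0.338
```

Now likely past centre; creeping to the stop.

>>> drive_tool([
  [0,0,0.0005,0,0,0,0.2],
  [0,0,0.001,0,0,0,0.2],
  [0,0,0.001,0,0,0,0.2],
])

```text
time_s: 12.82
ee_pos: [0.4231, 0.1759, 0.2823]
eef_rot: [-3.142, 0.0, 0.325]
contact_force: [0.3, 0.8, -1.1]
opening: 0.338
```

>>> drive_tool([
  [0,0,0.0005,0,0,0,0.2],
  [0,0,0.0005,0,0,0,0.2],
])

```text
time_s: 13.08
ee_pos: [0.4231, 0.1759, 0.282]
eef_rot: [3.142, -0.0, 0.325]
contact_force: [0.1, -0.2, 0.1]
opening: 0.335
```

>>> drive_tool([
  [0,0,0.0005,0,0,0,0.2],
  [0,0,0.0005,0,0,0,0.2],
])

```text
time_s: 13.32
ee_pos: [0.4231, 0.1759, 0.2819]
eef_rot: [3.142, -0.0, 0.325]
contact_force: [-1.6, -0.1, 4.5]
opening: 0.334
```

>>> drive_tool([
  [0,0,0.0005,0,0,0,0.2],
  [0,0,0.0005,0,0,0,0.2],
])

```text
time_s: 13.58
ee_pos: [0.4231, 0.176, 0.2818]
eef_rot: [3.141, -0.001, 0.325]
contact_force: [-1.8, -0.3, 9.0]
opening: 0.337
```

>>> drive_tool([
  [0,0,0.0005,0,0,0,0.2],
  [0,0,0.0005,0,0,0,0.2],
])

```text
time_s: 13.82
ee_pos: [0.4231, 0.176, 0.2817]
eef_rot: [3.141, -0.001, 0.325]
contact_force: [-1.6, 0.4, 13.6]
opening: 0.336
```

About 15 N. Nudge slightly and hold for over a second.

>>> drive_tool([
  [0,0,0.0002,0,0,0,0.2],
  [0,0,0.0002,0,0,0,0.2],
  [0,0,0.0002,0,0,0,0.2],
  [0,0,0.0002,0,0,0,0.2],
  [0,0,0.0002,0,0,0,0.2],
])

```text
time_s: 14.45
ee_pos: [0.4231, 0.176, 0.2817]
eef_rot: [3.141, -0.001, 0.325]
contact_force: [-2.2, -0.2, 14.8]
opening: 0.34
```

>>> drive_tool([
  [0,0,0,0,0,0,0.2],
  [0,0,0,0,0,0,0.2],
  [0,0,0,0,0,0,0.2],
  [0,0,0,0,0,0,0.2],
  [0,0,0,0,0,0,0.2],
])

```text
time_s: 15.08
ee_pos: [0.4231, 0.176, 0.2817]
eef_rot: [3.141, -0.001, 0.325]
contact_force: [-2.4, -0.5, 15.2]
opening: 0.335
```

```bash
python3 - <<'E'
from h import *
o=ctrl.get_obs(); print(o['contact_force'],o['ft_torque'],o['eef_rot'],o['time_s'])
E
```

```text
[-2.40311056 -0.54730849 15.23655496] [-0.102122    0.51367035  0.0201572 ] [ 3.14134090e+00 -1.35054317e-03  3.24883621e-01] 15.075
```

Held at 15–17 N for about 1.3 s. Lifting out straight.

>>> drive_tool([
  [0,0,-0.001,0,0,0,0.2],
  [0,0,-0.004,0,0,0,0.2],
  [0,0,-0.01,0,0,0,0.2],
  [0,0,-0.018,0,0,0,0.2],
  [0,0,-0.026,0,0,0,0.2],
])

```text
time_s: 15.7
ee_pos: [0.4231, 0.1759, 0.3066]
eef_rot: [-3.142, 0.0, 0.325]
contact_force: [0.4, -0.8, -2.4]
opening: 0.336
```

>>> drive_tool([
  [0,0,-0.01,0,0,0,0.2],
  [0,0,-0.03,0,0,0,0.2],
  [0,0,-0.06,0,0,0,0.2],
  [0,0,-0.06,0,0,0,0.2],
])

```text
time_s: 16.2
ee_pos: [0.4238, 0.1761, 0.3683]
eef_rot: [3.141, -0.006, 0.325]
contact_force: [0.0, -0.7, -2.3]
opening: 0.341
```

```bash
python3 - <<'E'
from h import *
a=avg(3);print(a)
P=ctrl.camera_params('wrist'); im,d=ctrl.read_camera('wrist'); save('w6',cv2.resize(im[120:320,150:370],None,fx=3,fy=3))
w=cloud('wrist',d,P); c=a[0][:2]; t=np.array([.947,.32]); z=a[0][2]
h,m=hull(w,z-.235,z-.215,c,.034); f=h[(h-c)@t>0]; print('disc',fit(f,.025),fit(f,.025)-c,np.median(w[m],0))
s=w[m]; r=np.hypot(*(s[:,:2]-c).T); s=s[(r<.022)&(r>.011)]; A=np.c_[s[:,:2]-c,np.ones(len(s))]; g=np.ones(len(s),bool)
for i in range(4):
    k=np.linalg.lstsq(A[g],s[g,2],rcond=None)[0]; g=abs(A@k-s[:,2])<.0015
print('disc plane',k,g.sum())
cc=(.4218,.1745)
h,m=hull(w,.03,.07,cc,.023); q=w[m]; zm=np.median(q[:,2]); q=q[abs(q[:,2]-zm)<.004]
A=np.c_[q[:,:2]-cc,np.ones(len(q))]; print('plate',zm,len(q),np.linalg.lstsq(A,q[:,2],rcond=None)[0])
im,d=ctrl.read_camera('top'); w=cloud('top',d); h,m=hull(w,.03,.07,cc,.02); print('top plate',m.sum(),np.median(w[m][:,2]))
E
```

```text
(array([0.42325413, 0.17596812, 0.36718477]), array([4.05022041e-04, 8.91165507e-05, 8.74649595e-04]), array([ 3.14108303e+00, -2.96476522e-03,  3.24828843e-01]), array([-0.07029645, -0.14751837, -2.46103793]))
disc [0.42146184 0.17498594] [-0.00179229 -0.00098218] [0.43152809 0.18013929 0.14086945]
disc plane [ 0.00170425 -0.00651364  0.14067775] 956
plate 0.04449668447908006 663 [ 0.01074457 -0.00247586  0.04444844]
top plate 20 0.044863736531643106
```

View pics/w6.png

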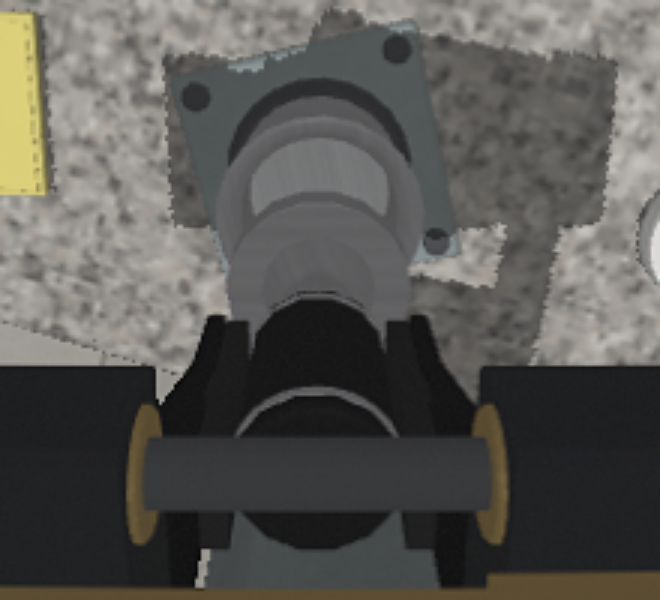

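The plate sits at z≈0.0445, 16 mm down and caught. I step back to see the whole plate and confirm it is level.

>>> drive_tool([
  [-0.03,0.02,0,0,0,0,0.2],
  [-0.03,0.04,0,0,0,0,0.2],
  [-0.03,0.04,0,0,0,0,0.2],
])

```text
time_s: 16.77
ee_pos: [0.4076, 0.1277, 0.3654]
eef_rot: [-3.141, 0.001, 0.323]
contact_force: [0.7, 0.1, -2.0]
opening: 0.337
```

```bash
python3 - <<'E'
from h import *
cc=(.4218,.1745); K=[]
for i in range(4):
    P=ctrl.camera_params('wrist'); im,d=ctrl.read_camera('wrist')
    w=cloud('wrist',d,P)
    h,m=hull(w,.03,.07,cc,.023); q=w[m]; zm=np.median(q[:,2]); q=q[abs(q[:,2]-zm)<.004]
    A=np.c_[q[:,:2]-cc,np.ones(len(q))]; k=np.linalg.lstsq(A,q[:,2],rcond=None)[0]; print(len(q),k)
    h,m=hull(w,.07,.085,cc,.04); q=w[m]; A=np.c_[q[:,:2]-cc,np.ones(len(q))]; print(' rim',len(q),np.linalg.lstsq(A,q[:,2],rcond=None)[0])
save('w7',im)
a=avg(2); print(a[0],sh([.4470,-.1205,.36],a))
E
```

```text
1341 [ 0.00739695 -0.00428455  0.04445025]
 rim 1788 [ 0.00933599 -0.00497652  0.07611566]
1344 [ 0.00502235 -0.00687723  0.04447642]
 rim 1804 [ 0.0125489  -0.00232114  0.07608286]
1341 [ 0.00431693 -0.00581556  0.04448221]
 rim 1777 [ 0.01223344 -0.0026005   0.07610459]
1342 [ 0.00727847 -0.00426212  0.04449796]
 rim 1782 [ 0.01150077 -0.00084563  0.07607016]
[0.4073609  0.12890635 0.36584693] [-0.04214129  0.24899776  0.00576213]
```

View pics/w7.png

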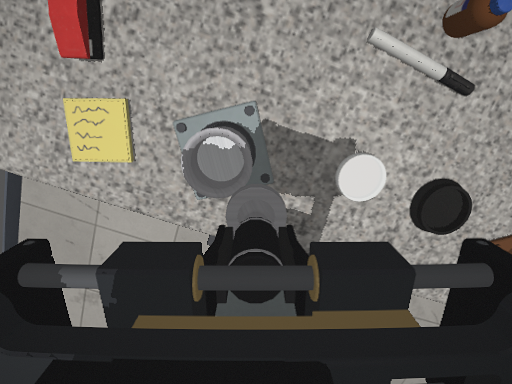

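The plate is down and level (residual slope ≤0.008 rad, the same as the rim's own bias). The empty rest is at (441,206). Back to the rest.

>>> drive_tool([
  [-0.008,0.05,0,0,0,0,0.2],
  [-0.018,0.105,0,0,0,0,0.2],
  [-0.028,0.16,0,0,0,0,0.2],
  [-0.036,0.21,0,0,0,0,0.2],
  [-0.0425,0.249,0,0,0,0,0.2],
])

```text
time_s: 17.65
ee_pos: [0.4471, -0.1228, 0.3662]
eef_rot: [3.141, -0.001, 0.324]
contact_force: [0.8, 0.2, -1.8]
opening: 0.337
```

>>> drive_tool([
  [0,0,0.06,0,0,0,0.2],
  [0,0,0.06,0,0,0,0.2],
  [0,0,0.06,0,0,0,0.2],
])

```text
time_s: 18.02
ee_pos: [0.4469, -0.1206, 0.3069]
eef_rot: [3.141, -0.0, 0.326]
contact_force: [-0.2, 0.4, -1.1]
opening: 0.339
```

```bash
python3 - <<'E'
from h import *
a=avg(3); print(a,sh([.4466,-.1205,.26],a))
P=ctrl.camera_params('wrist'); im,d=ctrl.read_camera('wrist'); save('w8',im)
w=cloud('wrist',d,P); c=a[0][:2]; t=np.array([.947,.32]); z=a[0][2]
h,m=hull(w,z-.235,z-.215,c,.034); f=h[(h-c)@t>0]; print('disc',fit(f,.025),fit(f,.025)-c)
h,m=hull(w,.013,.03,(.446,-.12),.046); f=h[(h-[.446,-.12])@t>0.005]; print('rest',fit(f,.034),fit(f))
E
```

```text
(array([ 0.4471206 , -0.12062787,  0.30765417]), array([1.58696108e-04, 4.86552637e-05, 5.40053945e-04]), array([ 3.13969179e+00, -1.84169210e-03,  3.26069952e-01]), array([-0.29646681, -0.06275654, -1.09633209])) [-0.00053997 -0.00037848  0.04765262]
disc [ 0.44669679 -0.12216186] [-0.00042382 -0.00153398]
rest [ 0.44541554 -0.12051741] [ 0.44553282 -0.12048276  0.03390583]
```

View pics/w8.png

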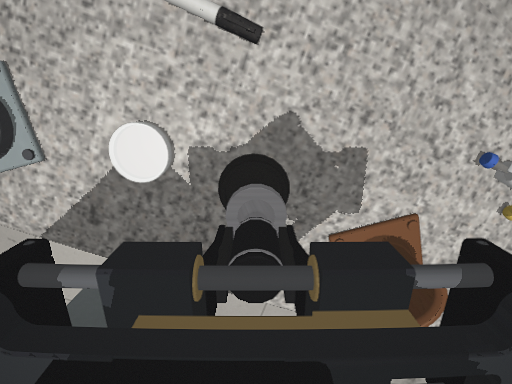

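>>> drive_tool([
  [-0.001,-0.001,0.02,0,0,0,0.2],
  [-0.001,-0.001,0.038,0,0,0,0.2],
  [-0.001,-0.001,0.05,0,0,0,0.2],
  [-0.001,-0.001,0.058,0,0,0,0.2],
  [-0.001,-0.001,0.06,0,0,0,0.2],
])

```text
time_s: 18.8
ee_pos: [0.4455, -0.1205, 0.2463]
eef_rot: [3.141, -0.0, 0.325]
contact_force: [-0.0, -0.7, -2.1]
opening: 0.336
```

>>> drive_tool([
  [0,0,0.001,0,0,0,0.2],
  [0,0,0.002,0,0,0,0.2],
  [0,0,0.0025,0,0,0,0.2],
  [0,0,0.0025,0,0,0,0.2],
])

```text
time_s: 19.3
ee_pos: [0.4454, -0.1205, 0.2438]
eef_rot: [3.141, -0.0, 0.325]
contact_force: [0.6, -0.1, -1.5]
opening: 0.335
```

>>> drive_tool([
  [0,0,0.0005,0,0,0,0.2],
  [0,0,0.0005,0,0,0,0.2],
])

```text
time_s: 19.55
ee_pos: [0.4454, -0.1205, 0.2433]
eef_rot: [3.141, -0.0, 0.325]
contact_force: [0.0, -0.1, -1.2]
opening: 0.334
```

>>> drive_tool([
  [0,0,0.0005,0,0,0,0.2],
  [0,0,0.0005,0,0,0,0.2],
])

```text
time_s: 19.8
ee_pos: [0.4454, -0.1205, 0.2432]
eef_rot: [3.141, -0.0, 0.325]
contact_force: [0.1, 0.3, 4.6]
opening: 0.336
```

Standing on the floor. Release gently.

>>> drive_tool([
  [0,0,-0.0005,0,0,0,0.36],
  [0,0,-0.0005,0,0,0,0.4],
  [0,0,-0.0005,0,0,0,0.55],
  [0,0,-0.0005,0,0,0,0.8],
  [0,0,-0.0005,0,0,0,1],
])

```text
time_s: 20.42
ee_pos: [0.4454, -0.1205, 0.2431]
eef_rot: [-3.141, 0.0, 0.325]
contact_force: [-0.3, 0.1, 0.2]
opening: 0.658
```

>>> drive_tool([
  [0,0,0,0,0,0,1],
  [0,0,0,0,0,0,1],
  [0,0,0,0,0,0,1],
  [0,0,0,0,0,0,1],
])

```text
time_s: 20.92
ee_pos: [0.4453, -0.1205, 0.2432]
eef_rot: [-3.142, 0.0, 0.325]
contact_force: [0.0, 0.0, -0.2]
opening: 0.986
```

>>> drive_tool([
  [0,0,-0.02,0,0,0,1],
  [0,0,-0.05,0,0,0,1],
  [0,0,-0.09,0,0,0,1],
  [0,0,-0.13,0,0,0,1],
  [0,0,-0.13,0,0,0,1],
])

```text
time_s: 21.55
ee_pos: [0.4461, -0.1208, 0.3759]
eef_rot: [3.136, -0.005, 0.325]
contact_force: [0.0, 1.1, -0.9]
opening: 1.001
```

```bash
python3 - <<'E'
from h import *
im,d=ctrl.read_camera('wrist'); save('w9',im)
im,d=ctrl.read_camera('scene'); save('s9',im)
im,d=ctrl.read_camera('top'); save('t9',im)
w=cloud('top',d); 
h,m=hull(w,.03,.07,(.422,.1743),.02); print('top plate',m.sum(),np.median(w[m][:,2]))
a=avg(2); print(a[0],a[3],ctrl.get_obs()['time_s'])
E
```

```text
top plate 199 0.045173595212652407
[ 0.44483147 -0.12021419  0.37223594] [-0.47158399  0.19341732  0.14398131] 21.75
```

View pics/w9.png

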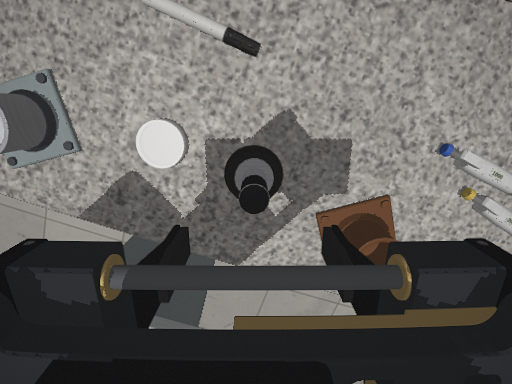

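View pics/s9.png

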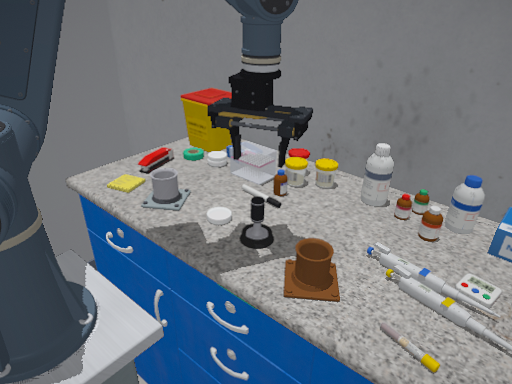

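The tamper stands upright in its rest (scene (257,215)), the dish, bottle and marker haven't moved, and the plate is still down. Handing in.

```bash
python3 -c "
from h import *
print(ctrl.sign_off())"
```

```text
the job is handed in; nothing more can be done
None
```

I pressed the sprung plate down with the tamper and stood the tamper upright back in its rest. The job was handed in at about 22 s.

- **Press:** The plate bottomed out, and I held about 14–15 N measured at the wrist (about 17 N on the plate once the tamper's weight is added) for roughly 1.3 s. The highest reading at any step was about 15 N, but I only read the force at the end of each move, not continuously.
- **Plate:** It went from z ≈ 0.0605 m to 0.0445 m, so 16 mm down. It was still there when checked after the tamper was lifted out and again after it was back in the rest. The measured slope was at most 0.008 rad on the full view, which is within the measurement bias: the fixed cup rim read about 0.01 rad in the same pictures. The partly blocked first view gave 0.011 rad.
- **Rest and other items:** The last pictures show the tamper upright in its rest, with the gripper open and clear. The dish, bottle and marker look to be where they were.
- **Disagreement:** The estimates of where the disc sat relative to the gripper differed by about 2 mm between views. I used the disc and cup measured in the same picture, and the disc went into the bore without touching.

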